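# Thread the reservoir cap and change the feed over

## Robot

A 6-joint arm with a two-finger parallel gripper is mounted at the origin on a cart in front of the work surface, level with it; the furniture and walls round the work are solid. World frame = base frame: x ahead of the robot, y to its left, z up, the work surface at z = 0. Lengths are in m, angles in rad, forces in N, time in s.
With the tool pointing down it reaches from about 0.375 to 0.975 m from the base axis. Payload 3.8 kg.
Tool frame: the origin (TCP) lies between the finger pads; the fingertips stand 19 mm ahead of it and the grasp point (between the pads) is the TCP; z points along the fingers, y is the line along which they close (so a half turn about z gives the same grasp; the last joint's range is limited). The gripper opens to 88 mm and grips with 3 to 60 N. Pads are 18 mm wide; open, the fingers measure 123 mm over their backs; the gripper's body (75 mm by 187 mm) begins 45 mm behind the grasp point.
Start: joints at [1.105, 0.264, 1.604, -0, 1.274, -0.037], TCP at [0.281, 0.614, 0.258] pointing down, gripper open.
Joint ranges: [-2.63, 2.63], [-0.94, 2.18], [0.31, 2.57], [-1.31, 4.45], [0, 2.66], [-2.55, 2.55]. Speed limits (rad/s): [2.57, 2.57, 3.14, 3.14, 3.14, 3.14].

## Interface

Orientations are given as a rotation vector (axis times angle).
In Python, from cell import manip, vision, job, nets gives the robot as it stands. Calls block until the motion is done:
- manip.move_pose(position, orientation): joint-space move of the TCP to a pose.
- manip.move_linear(position, rate=0.15, rot=None): straight line of the TCP; rot=None keeps the orientation; rate is the mean speed in m/s.
- manip.set_joints(angles): joint-space move.
- manip.set_gripper(opening, force=None): finger opening in m; force is the grip in N (None keeps the last); returns when the fingers have stopped.
- manip.dwell(seconds).
- manip.inverse_kinematics(position, orientation): joint angles nearest the present ones, or None.
- manip.state(): the state.
- vision.capture(name): name is "scene" or "side" or "wrist"; returns a dict with "image" (384x512x3 uint8, blue, green, red), "z_map" (384x512 float32, m along the optical axis (not along the pixel's ray), 0 where there is no reading), "intrinsics" (3x3 intrinsics, pixels), "position" and "orientation" of the camera in the world; the wrist camera has in their place "T_tool_cam" (4x4, takes a point from camera to tool coordinates, whose origin is the TCP and whose axes are the flange's). Camera axes: x right, y down, z forward; pixel columns grow to the right and rows downward; lengths in m; the calibration is good to about 2 mm. A picture is of the moment at which its call begins: read the wrist's pose just before it.
A pose or a line that the arm cannot do raises manip.IKError and nothing moves.
- job.close_job(): hands the job in; it is judged then, once.
Trained networks look in a picture, given as the dict that the camera call returned (one of the last four; its "shot" number tells which), for a name from the list of things; names that differ only in an ending like _2 or _b are one class to them, and where a whole thing is asked for, a point or a joint stands for the part that bears it (a point fixed in the world has none). Each returns a list of dicts, best first, with "p" (0 to 1); they miss things now and then, are a little off and sometimes report something else, mostly with a low value. They report only what shows in the picture. A call takes as long as a camera call.
- nets.search_frame(picture, thing): "point" ([x, y, z] in m, in the coordinates of the camera as it stood for that picture, good to about 4 mm: the middle of the surface that is visible of it).
- nets.place_of(picture, thing): "point" ([x, y, z] in m, in the coordinates of the camera as it stood for that picture, good to about 4 mm: a listed point, or the origin of a listed thing).
The state is a dict: "clock": time; "joint_pos": joint angles; "joint_velocities": joint speeds; "tau": joint torques, N m; "tool_pos": TCP position; "tcp_rot": TCP orientation; "contact_force": force on the tool from outside, world axes, zero at the start; "moment": the same for the moment, N m; "gripper_width": finger opening in m; "grasp_force": force on a finger pad.
Only numpy, scipy, OpenCV 4.12 (cv2) and the standard library are available. Lean on these libraries where they do the work, as an engineer would, in place of code of your own. Each camera call takes 0.05 s, during which the arm holds its last target. There are 200 camera calls.

## Task

The orange cap of the refilled leaning reservoir only rests on top of its thread: turn it anticlockwise until it drops into the thread start, then run it in clockwise until it is fully home, never turning it clockwise into the thread while it still rides on top. Then bring the reservoir on line: move the changeover lever from the yellow side to centre off, let it stand there for a good second, and put it fully over to the green side. Leave the two bottles and the jar beside the work where they stand.

Things in the scene. Friction and masses are not known exactly. Their poses are not given: they have to be found in the camera images.
- cap_grip (a point): Grip point on the orange cap's screw axis, in its upright grip bar (46 mm long, 14 thick, 30 high), 22 mm above the top of the fluted disc (51 mm across, 20 high) that carries the bar, 8 mm below the bar's top. z: screw axis, outward, leaning 30 deg from vertical to the robot's side; x: across the bar's thickness; y: along the bar. Moves with the cap. A white stripe marks the cap's lug.
- neck_home (a point): Fixed point where cap_grip lies when the cap is fully home, with the axes that the cap then has (bar lying crosswise). The white reservoir is 84 mm across. On its shoulder a black tick, on the robot's side, shows where the cap's white stripe stands over the thread start; a green tick shows where the stripe stands when the cap is home.
- cap_turn (a joint): Cap angle about its screw axis (rad): 0 = fully home (stop), growing anticlockwise seen from above the cap, stop at 1.9. The thread runs from 0 to 1.3; the thread start, a gap into which the cap drops, is open from 1.4 to 1.9 (stripe at the black tick: 1.6). Friction 0.06 N m. On top of the thread a crest jams the cap near 0.15: below 0.22 up there it counts as cross-threaded.
- cap_lift (a joint): Cap height above fully home along the screw axis (m): 0.012 resting on the thread (at the start), 0.0045 dropped into the thread start, then falling evenly with cap_turn to 0 at home (the hand must follow). Captive: it cannot tilt or rise past 0.017. It weighs 0.09 kg and drops by itself when let go; held in the fingers, press it in along the axis with about 5 N.
- lever_ball (a point): Centre of the black ball (22 mm across) at the end of the changeover lever, 65 mm from the pivot on a 9 mm steel rod. Turns with the lever.
- lever_pivot (a point): Fixed pivot of the changeover lever in the top of the grey box (80 x 120 mm, 60 mm high, aluminium plate 2 mm on top). z: up; x: the lever's hinge axis, away from the robot; y: to the yellow marks, -y to the green marks; white marks at the centre.
- lever (a joint): Angle of the changeover lever (rad): -0.6 = fully to the yellow side (stop), 0 = upright, centre off, 0.6 = fully to the green side (stop). It stays where it is left (no detent); about 2 N at the ball moves it.
- reagent_bottle: Bystander, loose: white bottle with a blue cap, 57 mm across, 102 mm high; origin at the centre of its underside.
- glass_jar: Bystander, loose: squat glass jar, 75 mm across, 54 mm high; origin at the centre of its underside.
- small_bottle: Bystander, loose: small white bottle with a green band, 33 mm across, 78 mm high; origin at the centre of its underside.

How it is judged:
By the outcome, as a careful person would: the job done as asked, in the order asked, and still so for the second after the job is handed in, with the robot touching nothing.
It also fails if it takes over 53 s, if anything falls off the work surface, if the arm or the gripper's body presses on something with over 40 N, if the wrist force passes 120 N, or if a joint passes its speed limit or range.

## Working session

There is one attempt and no reset: what is moved stays moved. The work goes in short steps, each a Python script; the robot and the scene stay as the last script left them, time stands still between calls to the robot, and variables do not carry over. Pictures are saved under pics/ and viewed, at most 10 in all, crops included, and the job is handed in when it is done.

```bash
ls; mkdir -p pics; cat > h.py <<'E'
import numpy as np, cv2
from scipy.spatial.transform import Rotation as R
from cell import manip, vision, job, nets
def Tcam(d, st=None):
    T=np.eye(4)
    if 'T_tool_cam' in d:
        T[:3,:3]=R.from_rotvec(st['tcp_rot']).as_matrix(); T[:3,3]=st['tool_pos']
        return T@d['T_tool_cam']
    o=np.array(d['orientation'])
    T[:3,:3]=o if o.shape==(3,3) else R.from_rotvec(o).as_matrix()
    T[:3,3]=d['position']; return T
def tw(T,p): return T[:3,:3]@np.asarray(p)+T[:3,3]
E
cat > a.py <<'E'
from h import *
for n in ['scene','side','wrist']:
    st=manip.state(); d=vision.capture(n); T=Tcam(d,st)
    cv2.imwrite(f'pics/{n}0.png',d['image']); print(n,T.round(3).tolist())
    np.savez(f'{n}0.npz',z=d['z_map'],K=d['intrinsics'],T=T,im=d['image'])
    for t in ['cap_grip','neck_home','lever_ball','lever_pivot','reagent_bottle','glass_jar','small_bottle']:
        r=nets.place_of(d,t)
        print(t,[(round(q['p'],2),tw(T,q['point']).round(4).tolist()) for q in r[:2]])
print(manip.state())
E
python3 a.py
```

```text
cell.py
pics
scene [[0.767, -0.353, 0.536, -0.023], [-0.641, -0.399, 0.655, -0.688], [-0.018, -0.846, -0.533, 0.662], [0.0, 0.0, 0.0, 1.0]]
cap_grip [(0.85, [0.4583, 0.1551, 0.1956])]
neck_home [(0.87, [0.4582, 0.1521, 0.1843])]
lever_ball [(0.5, [0.4804, -0.1827, 0.1165])]
lever_pivot [(0.84, [0.4825, -0.2143, 0.0595])]
reagent_bottle [(0.8, [0.5017, 0.3836, -0.0017])]
glass_jar [(0.73, [0.4876, -0.4132, -0.0002]), (0.41, [0.4579, 0.1571, 0.1961])]
small_bottle [(0.71, [0.5296, -0.0053, 0.0029])]
side [[0.996, -0.042, 0.077, 0.428], [-0.087, -0.524, 0.847, -0.939], [0.004, -0.85, -0.526, 0.707], [0.0, 0.0, 0.0, 1.0]]
cap_grip [(0.66, [0.4523, 0.1557, 0.1947])]
neck_home [(0.7, [0.4581, 0.153, 0.1874])]
lever_ball [(0.54, [0.4807, -0.1811, 0.1146])]
lever_pivot [(0.71, [0.4837, -0.2122, 0.0582])]
reagent_bottle [(0.5, [0.5068, 0.3801, -0.0017])]
glass_jar [(0.95, [0.4827, -0.413, -0.0013])]
small_bottle [(0.74, [0.5298, -0.0043, 0.0041])]
wrist [[0.415, 0.873, 0.255, 0.216], [0.91, -0.399, -0.115, 0.645], [0.001, 0.28, -0.96, 0.384], [0.0, 0.0, 0.0, 1.0]]
cap_grip []
neck_home []
lever_ball []
lever_pivot []
reagent_bottle [(0.73, [0.5069, 0.3859, -0.0017])]
glass_jar []
small_bottle []
{'clock': 1.2, 'joint_pos': array([ 1.10505144e+00,  2.63876230e-01,  1.60397118e+00, -1.54595876e-07,
        1.27372379e+00, -3.68967840e-02]), 'joint_velocities': array([-0.00079663, -0.00159324,  0.00046753, -0.00026704,  0.00015274,
       -0.00078235]), 'tau': array([-6.28937360e-04, -5.02087176e+01, -3.57241309e+01,  7.29652704e-02,
        1.88476680e-02,  2.03541879e-05]), 'tool_pos': array([0.28068119, 0.61387688, 0.25773735]), 'tcp_rot': array([6.68481628e-01, 3.06964205e+00, 3.25806934e-05]), 'contact_force': array([ 0.69146567, -0.96096064, -0.52425172]), 'moment': array([0.02710637, 0.02471651, 0.04873058]), 'grasp_force': 0.0, 'gripper_width': 0.08793983707257517}
```

```bash
python3 -c "
import cv2
a=cv2.imread('pics/scene0.png');b=cv2.imread('pics/side0.png')
cv2.imwrite('pics/s0.png',cv2.resize(a,(800,600)))
c=a;print()
"
```

```text
(no output)
```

View pics/s0.png

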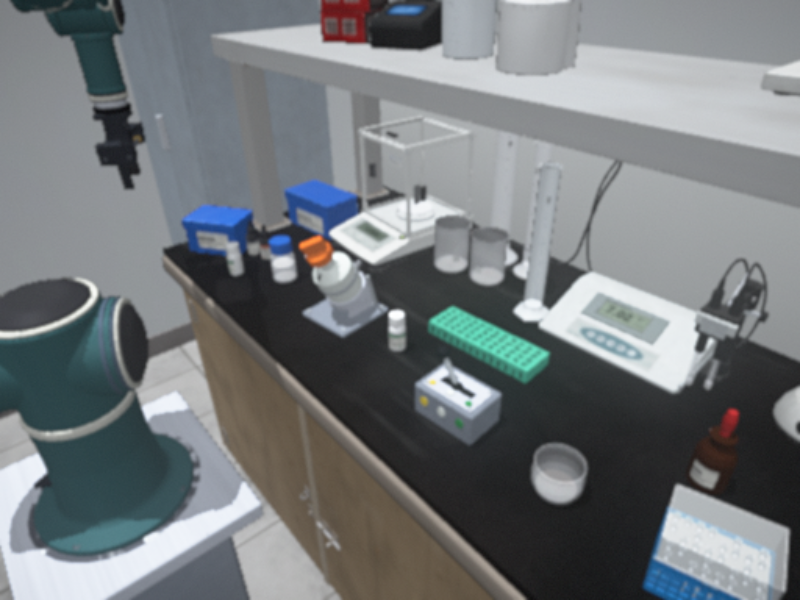

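View pics/side0.png

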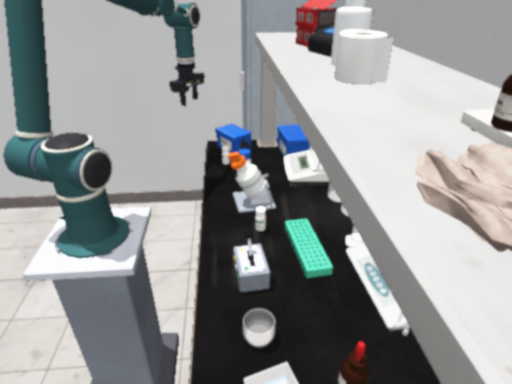

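```bash
cat >> h.py <<'E'
def axes(az):  # az: azimuth of horizontal lean direction
    z=np.array([np.cos(az)*.5,np.sin(az)*.5,np.sqrt(.75)])
    y=np.cross(z,[0,0,1]); y/=np.linalg.norm(y); x=np.cross(y,z)
    return np.c_[x,y,z]
def toolR(C,phi,flip=0):
    # tool z=-cap z, tool y=cap x (thickness), cap turned by phi about its z
    C=C@R.from_euler('z',phi+np.pi*flip).as_matrix()
    ty=C[:,0]; tz=-C[:,2]; return R.from_matrix(np.c_[np.cross(ty,tz),ty,tz])
E
cat > b.py <<'E'
from h import *
c=np.array([.457,.153,.196])
for az in [np.pi,np.arctan2(-.153,-.457)]:
    C=axes(az); print(C.round(2).tolist())
    for fl in [0,1]:
        for phi in np.arange(0,2,.4):
            o=[]
            for d in [0,.1,.14]:
                q=manip.inverse_kinematics(c+C[:,2]*d,toolR(C,phi,fl).as_rotvec()); o.append(None if q is None else np.round(q,2).tolist())
            print(round(az,2),fl,round(phi,1),o)
# cloud of the cap region from scene/side: axis estimate
for n in ['scene','side']:
    f=np.load(n+'0.npz'); z=f['z'];K=f['K'];T=f['T']
    v,u=np.nonzero(z>0); Z=z[v,u]; P=np.c_[(u-K[0,2])/K[0,0]*Z,(v-K[1,2])/K[1,1]*Z,Z]@T[:3,:3].T+T[:3,3]
    im=f['im'][v,u].astype(int)
    near=np.linalg.norm(P-c,axis=1)<.25
    org=near&(im[:,2]>150)&(im[:,0]<90)&(im[:,1]<150)
    wh=near&(im.min(1)>120)&(np.hypot(P[:,0]-.5,P[:,1]-.16)<.11)&(P[:,2]>.03)
    print(n,org.sum(),P[org].mean(0).round(3),wh.sum(),P[wh].mean(0).round(3))
    for a in np.arange(.04,.2,.03):
        s=wh&(abs(P[:,2]-a)<.015); print(round(a,2),s.sum(),P[s].min(0).round(3),P[s].max(0).round(3)) if s.sum() else 0
E
python3 b.py
```

```text
[[0.87, 0.0, -0.5], [-0.0, 1.0, 0.0], [0.5, -0.0, 0.87]]
3.14 0 0.0 [[0.4, -0.34, 2.39, -0.34, 0.63, 0.63], [0.47, -0.54, 2.34, -0.3, 0.89, 0.6], [0.5, -0.6, 2.31, -0.29, 0.98, 0.61]]
3.14 0 0.4 [[0.4, -0.34, 2.39, -0.34, 0.63, 0.23], [0.47, -0.54, 2.34, -0.3, 0.89, 0.2], [0.5, -0.6, 2.31, -0.29, 0.98, 0.21]]
3.14 0 0.8 [[0.4, -0.34, 2.39, -0.34, 0.63, -0.17], [0.47, -0.54, 2.34, -0.3, 0.89, -0.2], [0.5, -0.6, 2.31, -0.29, 0.98, -0.19]]
3.14 0 1.2 [[0.4, -0.34, 2.39, -0.34, 0.63, -0.57], [0.47, -0.54, 2.34, -0.3, 0.89, -0.6], [0.5, -0.6, 2.31, -0.29, 0.98, -0.59]]
3.14 0 1.6 [[0.4, -0.34, 2.39, -0.34, 0.63, -0.97], [0.47, -0.54, 2.34, -0.3, 0.89, -1.0], [0.5, -0.6, 2.31, -0.29, 0.98, -0.99]]
3.14 1 0.0 [[0.4, -0.34, 2.39, -0.34, 0.63, -2.51], [0.47, -0.54, 2.34, -0.3, 0.89, -2.54], [0.5, -0.6, 2.31, -0.29, 0.98, -2.53]]
3.14 1 0.4 [None, None, None]
3.14 1 0.8 [None, None, None]
3.14 1 1.2 [None, [0.47, -0.54, 2.34, -0.3, 0.89, 2.55], [0.5, -0.6, 2.31, -0.29, 0.98, 2.55]]
3.14 1 1.6 [[0.4, -0.34, 2.39, -0.34, 0.63, 2.17], [0.47, -0.54, 2.34, -0.3, 0.89, 2.15], [0.5, -0.6, 2.31, -0.29
[... 1133 characters left out ...]
6, 0.06, 0.84, 1.42], [0.22, -0.66, 2.33, 0.06, 0.94, 1.42]]
scene 210 [0.458 0.143 0.182] 883 [0.505 0.134 0.098]
0.04 121 [0.486 0.118 0.03 ] [0.577 0.176 0.055]
0.07 191 [0.47  0.115 0.055] [0.568 0.164 0.085]
0.1 247 [0.457 0.114 0.085] [0.571 0.181 0.115]
0.13 275 [0.461 0.114 0.115] [0.544 0.186 0.145]
0.16 49 [0.474 0.131 0.145] [0.525 0.179 0.168]
side 191 [0.463 0.143 0.18 ] 828 [0.518 0.132 0.098]
0.04 118 [0.488 0.115 0.03 ] [0.58  0.156 0.055]
0.07 184 [0.483 0.115 0.055] [0.576 0.168 0.085]
0.1 229 [0.46  0.115 0.085] [0.568 0.17  0.115]
0.13 251 [0.464 0.116 0.115] [0.546 0.181 0.145]
0.16 43 [0.468 0.13  0.145] [0.521 0.172 0.171]
0.19 3 [0.432 0.157 0.18 ] [0.436 0.164 0.194]
```

```bash
cat > c.py <<'E'
from h import *
c=np.array([.457,.153,.196]); C=axes(-2.98)
for i,phi in enumerate([.3,1.2]):
    manip.move_pose(c+C[:,2]*.13,toolR(C,phi).as_rotvec())
    st=manip.state(); d=vision.capture('wrist'); T=Tcam(d,st)
    cv2.imwrite(f'pics/w{i}.png',d['image'])
    np.savez(f'w{i}.npz',z=d['z_map'],K=d['intrinsics'],T=T,im=d['image'])
    print(st['clock'],T.round(3).tolist())
    for t in ['cap_grip','neck_home']:
        r=nets.place_of(d,t)
        print(t,[(round(q['p'],2),tw(T,q['point']).round(4).tolist()) for q in r[:2]])
cv2.imwrite('pics/w.png',np.hstack([cv2.resize(cv2.imread(f'pics/w{i}.png')[:,64:448],(400,400)) for i in (0,1)]))
E
python3 c.py
```

```text
2.975 [[0.768, 0.253, 0.589, 0.302], [0.425, -0.888, -0.172, 0.199], [0.479, 0.383, -0.79, 0.408], [0.0, 0.0, 0.0, 1.0]]
cap_grip [(0.74, [0.4564, 0.1588, 0.1946])]
neck_home [(0.66, [0.4637, 0.1542, 0.1863]), (0.56, [0.4576, 0.1593, 0.1963])]
3.9917 [[0.16, 0.683, 0.713, 0.269], [0.97, -0.242, 0.015, 0.15], [0.183, 0.689, -0.701, 0.385], [0.0, 0.0, 0.0, 1.0]]
cap_grip [(0.81, [0.4554, 0.1569, 0.194])]
neck_home [(0.74, [0.4626, 0.1523, 0.1869])]
```

View pics/w.png

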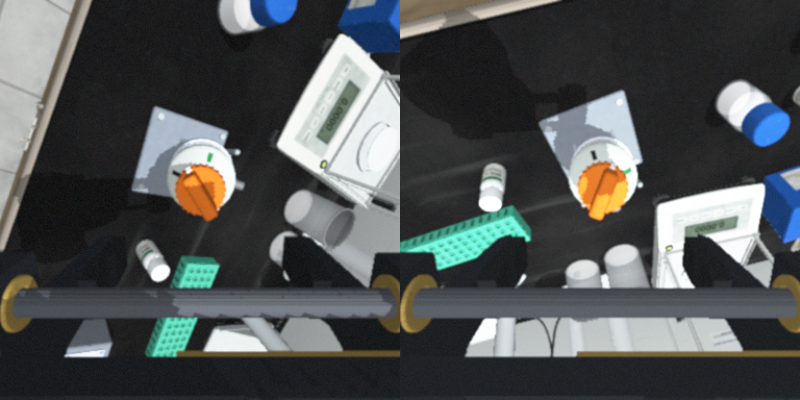

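```bash
cat > d.py <<'E'
from h import *
c=np.array([.457,.156,.194])
for i in (0,1):
    f=np.load(f'w{i}.npz'); z=f['z'];K=f['K'];T=f['T'];im=f['im']
    v,u=np.mgrid[:384,:512]; P=np.stack([(u-K[0,2])/K[0,0]*z,(v-K[1,2])/K[1,1]*z,z],-1)@T[:3,:3].T+T[:3,3]
    hsv=cv2.cvtColor(im,cv2.COLOR_BGR2HSV).astype(int)
    near=(np.linalg.norm(P-c,axis=-1)<.07)&(z>0)
    org=near&(hsv[...,0]<22)&(hsv[...,1]>150)&(hsv[...,2]>90)
    Q=P[org]
    # orange: RANSAC dominant planes with normal close to 30deg lean
    rng=np.random.default_rng(0); best=[]
    rem=Q.copy()
    for k in range(2):
        b=None
        for _ in range(3000):
            p=rem[rng.choice(len(rem),3,False)]; n=np.cross(p[1]-p[0],p[2]-p[0]); l=np.linalg.norm(n)
            if l<1e-5: continue
            n/=l; n*=np.sign(n[2])
            if abs(n[2]-.866)>.1 or n[0]>0: continue
            s=abs((rem-p[0])@n)<.0015
            if b is None or s.sum()>b.sum(): b=s
        m=rem[b].mean(0); n=np.linalg.svd(rem[b]-m)[2][2]; n*=np.sign(n[2])
        print(i,'plane',b.sum(),'of',len(Q),m.round(4),n.round(3),'az',np.arctan2(n[1],n[0]).round(3),'lean',np.degrees(np.arccos(n[2])).round(1)); 
        xy=rem[b]-m; w=np.linalg.svd(xy)[2]; print('  main dir',w[0].round(3),'extent',[float(np.ptp(xy@w[j]).round(4)) for j in (0,1)],'mid',(m+sum(w[j]*(np.max(xy@w[j])+np.min(xy@w[j]))/2 for j in (0,1))).round(4))
        rem=rem[~b]
    pl=(z>0)&(abs(P[...,2])<.02)&(P[...,2]>.002)&(np.linalg.norm(P[...,:2]-[.5,.15],axis=-1)<.14)&(hsv[...,1]<90)&(hsv[...,2]>90)
    if pl.sum()>50: print('  plate',pl.sum(),np.median(P[pl][:,2]).round(4),cv2.minAreaRect(P[pl][:,:2].astype(np.float32)))
    # white shoulder + ticks
    g=near&(hsv[...,0]>45)&(hsv[...,0]<85)&(hsv[...,1]>90)
    k=near&(hsv[...,2]<50)&(P[...,2]>.1)
    for nme,m in (('green',g),('black',k)):
        if m.sum(): print('  ',nme,m.sum(),np.median(P[m],0).round(4),np.argwhere(m).mean(0).round(0))
    r=np.argwhere(org).mean(0).astype(int)
    cv2.imwrite(f'pics/wc{i}.png',cv2.resize(im[r[0]-50:r[0]+50,r[1]-50:r[1]+50],(400,400),interpolation=cv2.INTER_CUBIC)); print(r)
cv2.imwrite('pics/wc.png',np.hstack([cv2.imread(f'pics/wc{i}.png') for i in (0,1)]))
E
python3 d.py
```

```text
0 plane 927 of 1793 [0.4661 0.1588 0.1743] [-0.497 -0.065  0.865] az -3.012 lean 30.1
  main dir [0.469 0.819 0.331] extent [0.0495, 0.0492] mid [0.4661 0.1565 0.1742]
0 plane 593 of 1793 [0.4512 0.1547 0.1999] [-0.5   -0.067  0.863] az -3.008 lean 30.3
  main dir [ 0.732 -0.565  0.38 ] extent [0.0451, 0.0137] mid [0.4514 0.1545 0.2   ]
  plate 3369 0.0099 ((0.5299732089042664, 0.12202347815036774), (0.13478931784629822, 0.2155916541814804), 7.820713520050049)
[183 256]
1 plane 770 of 1563 [0.4615 0.1514 0.1712] [-0.498 -0.067  0.864] az -3.009 lean 30.2
  main dir [0.121 0.982 0.145] extent [0.0482, 0.0498] mid [0.4657 0.1557 0.174 ]
1 plane 544 of 1563 [0.4501 0.1548 0.1993] [-0.489 -0.062  0.87 ] az -3.016 lean 29.5
  main dir [ 0.733 -0.571  0.371] extent [0.0452, 0.014] mid [0.4509 0.1544 0.1998]
  plate 3703 0.0097 ((0.5289731621742249, 0.12180277705192566), (0.13412976264953613, 0.2160414606332779), 7.72255802154541)
   green 1 [0.4564 0.1806 0.1678] [165. 279.]
[180 256]
```

View pics/wc.png

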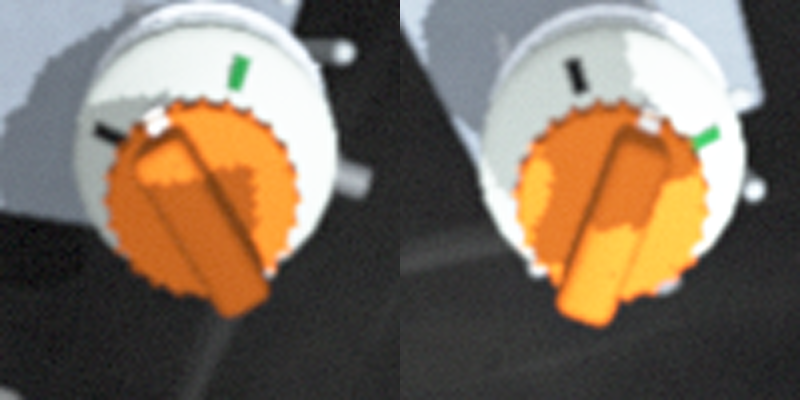

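```bash
cat >> h.py <<'E'
AZ=-3.009; C=axes(AZ); AX=C[:,2]; G0=np.array([.4552,.1548,.1931])  # measured grip at lift .012
HOME=G0-.012*AX
def pose(th,lift,extra=0): return HOME+AX*(lift+extra), toolR(C,th).as_rotvec()
def go(th,lift,extra=0):
    q=manip.inverse_kinematics(*pose(th,lift,extra)); assert q is not None; manip.set_joints(q)
def rep(tag=''):
    s=manip.state(); Z=R.from_rotvec(s['tcp_rot']).as_matrix()
    print(tag,'t%.2f'%s['clock'],'Fax %.1f'%(s['contact_force']@AX),'F',np.round(s['contact_force'],1),'Max %.3f'%(s['moment']@AX),'w %.4f'%s['gripper_width'],'gf %.1f'%s['grasp_force'],'lift %.4f'%((s['tool_pos']-HOME)@AX))
E
cat > e.py <<'E'
from h import *
d=-np.array([.7325,-.568,.376]); th=np.arctan2(-d@C[:,0],d@C[:,1]); print('theta0',th)
open('th0','w').write(str(th))
go(th,.012,.06); manip.set_gripper(.045,15); rep('above')
p,r=pose(th,.012,.001); manip.move_linear(p,rate=.06); rep('at')
manip.set_gripper(0,15); rep('gripped')
E
python3 e.py
```

```text
theta0 0.8504158047102981
above t5.41 Fax 0.7 F [-0.3 -0.2  0.6] Max 0.007 w 0.0453 gf 0.0 lift 0.0720
at t6.54 Fax -0.9 F [ 0.8 -0.5 -0.6] Max -0.004 w 0.0447 gf 0.0 lift 0.0133
gripped t7.11 Fax 3.3 F [-2.9 -4.8  1.7] Max 0.024 w 0.0135 gf 15.0 lift 0.0129
```

```bash
cat > f.py <<'E'
from h import *
th0=float(open('th0').read())
for th in np.linspace(th0,1.65,5)[1:]:
    go(th,.012,.001); rep('%.2f'%th)
manip.set_gripper(.03); rep('open'); manip.dwell(.3)
p,r=pose(1.65,.012,.09); manip.move_linear(p,rate=.2)
st=manip.state(); d=vision.capture('wrist'); T=Tcam(d,st); im=d['image']
z=d['z_map'];K=d['intrinsics']
r=nets.place_of(d,'cap_grip')
for q in r[:1]:
    w=tw(T,q['point']); print(q['p'],w.round(4),'lift',(w-HOME)@AX)
v,u=np.mgrid[:384,:512]; P=np.stack([(u-K[0,2])/K[0,0]*z,(v-K[1,2])/K[1,1]*z,z],-1)@T[:3,:3].T+T[:3,3]
hsv=cv2.cvtColor(im,cv2.COLOR_BGR2HSV).astype(int)
org=(z>0)&(np.linalg.norm(P-G0,axis=-1)<.07)&(hsv[...,0]<22)&(hsv[...,1]>150)&(hsv[...,2]>90)
h=(P[org]-HOME)@AX; print('bar-top lift',np.percentile(h,[90,95,98])-.008,org.sum())
s=h>np.percentile(h,96)-.002; X=P[org][s]; w=np.linalg.svd(X-X.mean(0))[2][0]; w*=-np.sign(w@C[:,0])
print('theta',np.arctan2(-w@C[:,0],w@C[:,1]),s.sum(),X.mean(0))
rc=np.argwhere(org).mean(0).astype(int)
cv2.imwrite('pics/f.png',cv2.resize(im[max(rc[0]-70,0):rc[0]+70,rc[1]-70:rc[1]+70],(420,420),interpolation=cv2.INTER_CUBIC)); rep()
E
python3 f.py
```

```text
1.05 t7.42 Fax 3.0 F [-2.5 -5.   1.7] Max 0.055 w 0.0140 gf 15.0 lift 0.0128
1.25 t7.72 Fax 2.4 F [-1.5 -6.6  1.4] Max 0.085 w 0.0142 gf 15.0 lift 0.0128
1.45 t8.03 Fax -1.4 F [ 1.2 -5.4 -1.3] Max 0.052 w 0.0136 gf 15.0 lift 0.0126
1.65 t8.34 Fax -0.8 F [ 0.9 -6.2 -0.9] Max 0.079 w 0.0137 gf 15.0 lift 0.0126
open t8.78 Fax 0.4 F [ 0.1 -0.8  0.5] Max -0.028 w 0.0301 gf 0.0 lift 0.0131
0.81 [0.4587 0.1583 0.1885] lift 0.006054534400183833
bar-top lift [0.00492566 0.00528063 0.00555573] 1752
theta 1.6378885249404964 640 [0.45371718 0.15403359 0.1928331 ]
 t9.77 Fax -0.3 F [-0.4  0.5 -0.5] Max -0.015 w 0.0297 gf 0.0 lift 0.1006
```

View pics/f.png

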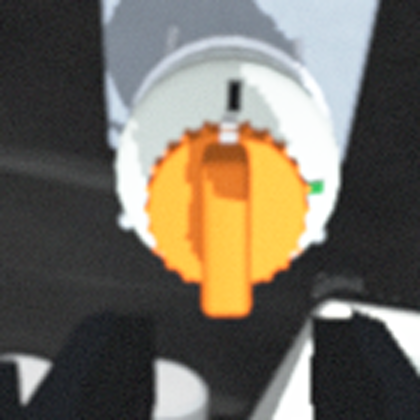

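```bash
sed -i 's/G0=np.array(\[.4552,.1548,.1931\])/G0=np.array([.4550,.1541,.1931])/' h.py; cat > g.py <<'E'
from h import *
T0=1.64
L=lambda th: .0045*np.clip(th,0,1.3)/1.3
go(T0,.012,.03); p,r=pose(T0,.0045,.0012); manip.move_linear(p,rate=.06); rep('at')
manip.set_gripper(0,20); rep('grip')
for th in [1.35,1.1,.85,.6,.35,.15,.05,0,-.04]:
    go(th,L(th)-.0004,.0012); rep('%.2f'%th)
    s=manip.state()
    if abs(s['contact_force']@AX)>25 or abs(s['moment']@AX)>.8: print('STOP'); break
E
python3 g.py
```

```text
at t10.88 Fax 0.3 F [-0.5 -0.2  0.1] Max -0.031 w 0.0303 gf 0.0 lift 0.0056
grip t11.26 Fax 1.1 F [ 0.8 -5.8  1.4] Max -0.006 w 0.0136 gf 20.0 lift 0.0060
1.35 t11.64 Fax 2.6 F [ 0.5 -5.6  2.8] Max -0.132 w 0.0138 gf 20.0 lift 0.0057
1.10 t11.99 Fax 2.4 F [-0.4 -5.6  2.1] Max -0.119 w 0.0139 gf 20.0 lift 0.0050
0.85 t12.34 Fax 3.4 F [-0.6 -7.2  3. ] Max -0.097 w 0.0136 gf 20.0 lift 0.0041
0.60 t12.69 Fax 3.8 F [-0.5 -8.8  3.4] Max -0.060 w 0.0140 gf 20.0 lift 0.0032
0.35 t13.04 Fax 3.1 F [-0.8 -8.6  2.5] Max -0.102 w 0.0140 gf 20.0 lift 0.0023
0.15 t13.35 Fax 6.8 F [-3.6 -8.2  5.2] Max -0.055 w 0.0138 gf 20.0 lift 0.0018
0.05 t13.60 Fax 11.2 F [-6.6 -9.1  8.4] Max 0.027 w 0.0137 gf 20.0 lift 0.0017
0.00 t13.85 Fax 13.7 F [-8.2 -9.7 10.4] Max -0.054 w 0.0140 gf 20.0 lift 0.0017
-0.04 t14.10 Fax 13.4 F [ -7.6 -10.1  10.3] Max 0.492 w 0.0140 gf 20.0 lift 0.0016
```

```bash
sed -e '/^th0=/,/^manip.set_gripper/d' -e "s#pics/f.png#pics/g.png#" -e 's/pose(1.65,.012,.09)/pose(0,.012,.09)/' f.py > g2.py; sed -i '1a manip.set_gripper(.03); rep("open")' g2.py; sed -i 's/w\*=-np.sign(w@C\[:,0\])/w*=np.sign(w@C[:,1])/' g2.py; python3 g2.py
```

```text
open t14.53 Fax 0.0 F [ 0.1 -0.3  0. ] Max -0.010 w 0.0300 gf 0.0 lift 0.0007
0.85 [0.462  0.1614 0.1855] lift 0.0015254356486932483
bar-top lift [0.00036496 0.0007077  0.00107893] 2268
theta -0.0010041474344897221 693 [0.4573632 0.1559377 0.1900714]
 t15.29 Fax 0.2 F [-0.  -0.2  0.3] Max -0.013 w 0.0299 gf 0.0 lift 0.1006
```

View pics/g.png

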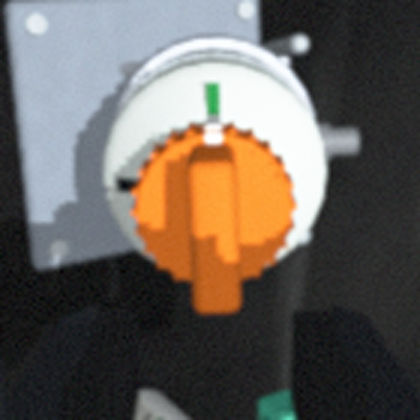

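```bash
cat > l.py <<'E'
from h import *
p=np.array([.482,-.20,.115]); dn=R.from_matrix(np.array([[0,1,0],[1,0,0],[0,0,-1.]]).T)  # tool x=+y, y=+x
for y in (-1,1):
    m=np.array([[0,-y,0],[-y,0,0],[0,0,-1.]]); 
    q=manip.inverse_kinematics(p,R.from_matrix(m).as_rotvec()); print(y,m.tolist(),None if q is None else q.round(2))
m=np.array([[0,1,0],[1,0,0],[0,0,-1.]])
o=R.from_matrix(m).as_rotvec()
manip.move_linear(manip.state()['tool_pos']+np.array([-.0,-.0,.06]),rate=.25)
manip.move_pose(p+[0,0,.16],o)
st=manip.state(); d=vision.capture('wrist'); T=Tcam(d,st); im=d['image'];z=d['z_map'];K=d['intrinsics']
for t in ['lever_ball','lever_pivot']:
    for q in nets.place_of(d,t)[:2]: print(t,round(q['p'],2),tw(T,q['point']).round(4))
v,u=np.mgrid[:384,:512]; P=np.stack([(u-K[0,2])/K[0,0]*z,(v-K[1,2])/K[1,1]*z,z],-1)@T[:3,:3].T+T[:3,3]
near=(z>0)&(np.hypot(P[...,0]-.482,P[...,1]+.213)<.1)
top=near&(abs(P[...,2]-.06)<.008); print('top z',np.median(P[top][:,2]),top.sum(),cv2.minAreaRect(P[top][:,:2].astype(np.float32)))
b=near&(P[...,2]>.085)&(P[...,2]<.14); Q=P[b]; print('ball pts',len(Q),Q.min(0).round(4),Q.max(0).round(4))
from scipy.optimize import least_squares
h=Q[:,2]>.106; f=least_squares(lambda c:np.linalg.norm(Q[h]-c,axis=1)-.011,Q[h].mean(0)-[0,0,.005],loss='soft_l1',f_scale=.001); print('ball fit',f.x.round(4),h.sum(),np.sqrt(np.mean(f.fun**2)))
hsv=cv2.cvtColor(im,cv2.COLOR_BGR2HSV).astype(int); sat=near&(P[...,2]>.05)&(hsv[...,1]>110)&(hsv[...,2]>60)
for n,lo,hi in (('yellow',15,38),('green',42,90)):
    s=sat&(hsv[...,0]>lo)&(hsv[...,0]<hi)
    if s.sum(): print(n,s.sum(),np.median(P[s],0).round(4),P[s].min(0).round(3),P[s].max(0).round(3))
cv2.imwrite('pics/l.png',im); rep()
E
python3 l.py
```

```text
-1 [[0.0, 1.0, 0.0], [1.0, 0.0, 0.0], [0.0, 0.0, -1.0]] [-0.44  0.11  2.07 -0.    0.96 -0.44]
1 [[0.0, -1.0, 0.0], [-1.0, 0.0, 0.0], [0.0, 0.0, -1.0]] None
lever_ball 0.86 [ 0.4842 -0.1804  0.1142]
lever_pivot 0.69 [ 0.4828 -0.2141  0.0586]
lever_pivot 0.5 [ 5.309e-01 -4.900e-03  2.000e-04]
top z 0.06104376723461413 4983 ((0.48499786853790283, -0.21373409032821655), (0.0801481232047081, 0.11919255554676056), 5.91044807434082)
ball pts 354 [ 0.4718 -0.204   0.0851] [ 0.4919 -0.1711  0.1288]
ball fit [ 0.4816 -0.1818  0.1157] 329 0.0005168671237082314
yellow 3408 [ 0.4997 -0.1798  0.3453] [ 0.444 -0.207  0.061] [ 0.529 -0.166  0.353]
green 41 [ 0.4693 -0.2529  0.0629] [ 0.465 -0.258  0.062] [ 0.473 -0.249  0.064]
 t17.18 Fax 0.5 F [-0.5 -1.3  0.2] Max 0.039 w 0.0300 gf 0.0 lift 0.0932
```

View pics/l.png

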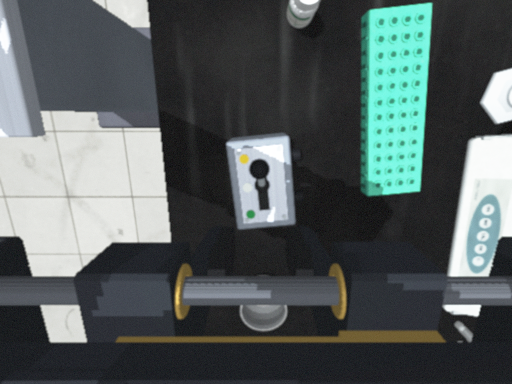

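```bash
cat >> h.py <<'E'
from scipy.optimize import least_squares
YW=np.radians(5.9); HX=np.array([np.cos(YW),np.sin(YW),0]); HY=np.array([-np.sin(YW),np.cos(YW),0])
PV=np.array([.485,-.2137,.059]); OL=R.from_matrix(np.c_[HY,HX,[0,0,-1.]]).as_rotvec()
def arc(a): return PV+.065*(-np.sin(a)*HY+np.array([0,0,np.cos(a)]))
def look(name):
    st=manip.state(); d=vision.capture('wrist'); T=Tcam(d,st); z=d['z_map'];K=d['intrinsics']
    v,u=np.mgrid[:384,:512]; P=np.stack([(u-K[0,2])/K[0,0]*z,(v-K[1,2])/K[1,1]*z,z],-1)@T[:3,:3].T+T[:3,3]
    near=(z>0)&(np.hypot(P[...,0]-.482,P[...,1]+.213)<.1)
    top=near&(abs(P[...,2]-.06)<.008); bx=cv2.minAreaRect(P[top][:,:2].astype(np.float32))
    Q=P[near&(P[...,2]>.103)&(P[...,2]<.145)]
    f=least_squares(lambda c:np.linalg.norm(Q-c,axis=1)-.011,Q.mean(0)-[0,0,.005],loss='soft_l1',f_scale=.001)
    rel=f.x-PV; a=-np.arctan2(rel@HY,rel[2]); cv2.imwrite(name,d['image'][90:290,140:400])
    print('box',np.round(bx[0],4),np.round(bx[1],4),round(bx[2],1),'ball',f.x.round(4),len(Q),'angle %.3f'%a,'r %.4f'%np.hypot(rel@HY,rel[2]))
    return f.x,a
E
cat > m.py <<'E'
from h import *
b=np.array([.4816,-.1818,.1157]); rel=b-PV; a0=-np.arctan2(rel@HY,rel[2]); off=b-arc(a0); print('a0',a0,off.round(4))
manip.move_pose(b+[0,0,.07],OL); manip.set_gripper(.05,10); manip.move_linear(b,rate=.08); rep('at')
manip.set_gripper(0,10); rep('grip')
for a in np.linspace(a0,0,5)[1:]:
    manip.move_linear(arc(a)+off*(a/a0),rate=.08); rep('%.2f'%a)
manip.set_gripper(.05); rep('rel')
manip.move_linear(manip.state()['tool_pos']+[0,0,.16],rate=.25)
look('pics/m.png'); print(manip.state()['clock'])
E
python3 m.py
```

```text
a0 -0.5148881341928032 [-0.0001  0.0001  0.0001]
at t19.13 Fax 0.9 F [ 0.5 -1.   1.2] Max -0.010 w 0.0497 gf 0.0 lift -0.0458
grip t19.69 Fax 6.7 F [-5.   1.2  5. ] Max -0.091 w 0.0205 gf 9.5 lift -0.0455
-0.39 t19.95 Fax 8.4 F [-6.3  0.4  6.1] Max -0.085 w 0.0201 gf 9.4 lift -0.0421
-0.26 t20.21 Fax 8.1 F [-6.3 -0.9  5.6] Max -0.071 w 0.0200 gf 9.4 lift -0.0398
-0.13 t20.47 Fax 6.2 F [-5.8 -0.2  3.8] Max 0.076 w 0.0202 gf 9.6 lift -0.0385
0.00 t20.73 Fax 5.0 F [-5.1 -1.5  2.7] Max 0.068 w 0.0203 gf 9.7 lift -0.0381
rel t21.33 Fax -0.8 F [ 0.2 -0.4 -0.8] Max 0.004 w 0.0504 gf 0.0 lift -0.0384
box [ 0.485  -0.2137] [0.08  0.118] 6.0 ball [ 0.4848 -0.2131  0.1245] 322 angle -0.009 r 0.0655
22.175
```

```bash
cat > n.py <<'E'
from h import *
b=np.array([.4848,-.2131,.1245])
manip.dwell(.5); manip.move_linear(b,rate=.15); manip.set_gripper(0,12); rep('grip')
for a in [.15,.3,.45,.55,.6,.64]:
    manip.move_linear(arc(a)+(b-arc(0))*0.5,rate=.08); rep('%.2f'%a)
    if np.linalg.norm(manip.state()['contact_force'])>30: break
manip.set_gripper(.05); rep('rel')
manip.move_linear(manip.state()['tool_pos']+[0,0,.16],rate=.25)
look('pics/n.png')
T=None
for n in ['scene']:
    d=vision.capture(n); T=Tcam(d)
    for t in ['reagent_bottle','glass_jar','small_bottle','cap_grip','lever_ball']:
        q=nets.place_of(d,t); print(t,[tw(T,x['point']).round(3) for x in q[:1]])
print(manip.state()['clock'])
E
python3 n.py
```

```text
grip t24.45 Fax 7.4 F [-5.4 -1.2  5.4] Max 0.020 w 0.0207 gf 11.5 lift -0.0370
0.15 t24.73 Fax 5.9 F [-4.7 -2.5  4. ] Max 0.159 w 0.0204 gf 11.4 lift -0.0377
0.30 t25.00 Fax 5.9 F [-4.6 -3.4  3.9] Max 0.127 w 0.0201 gf 11.5 lift -0.0397
0.45 t25.27 Fax 4.5 F [-4.8 -1.8  2.4] Max 0.203 w 0.0200 gf 11.6 lift -0.0429
0.55 t25.52 Fax 4.1 F [-4.7 -3.2  1.8] Max 0.173 w 0.0201 gf 11.7 lift -0.0456
0.60 t25.77 Fax 3.4 F [-4.9 -2.6  0.9] Max 0.159 w 0.0199 gf 11.7 lift -0.0471
0.64 t26.02 Fax 6.7 F [-5.3  0.3  4.7] Max -0.069 w 0.0198 gf 11.4 lift -0.0481
rel t26.63 Fax -0.1 F [-0.1 -0.1 -0.1] Max 0.032 w 0.0503 gf 0.0 lift -0.0488
box [ 0.485  -0.2141] [0.0801 0.1182] 6.0 ball [ 0.4887 -0.2507  0.1131] 347 angle 0.603 r 0.0656
reagent_bottle [array([ 0.504,  0.385, -0.001])]
glass_jar [array([ 0.488, -0.414,  0.001])]
small_bottle [array([ 0.531, -0.006, -0.   ])]
cap_grip [array([0.461, 0.158, 0.189])]
lever_ball []
27.775
```

View pics/n.png

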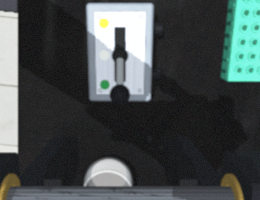

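```bash
cat > p.py <<'E'
from h import *
b=np.array([.4887,-.2507,.1131])
manip.set_gripper(0,10)
s=b+HY*.032; manip.move_linear(s+[0,0,.05],rate=.25); manip.move_linear(s,rate=.1); rep('down')
for k in np.arange(.024,.008,-.002):
    manip.move_linear(b+HY*k,rate=.03); f=manip.state()['contact_force']@HY; print(round(k,3),f.round(1))
    if f>8: break
manip.move_linear(s,rate=.1); manip.move_linear(s+[0,0,.17],rate=.25); rep()
print(manip.state()['tool_pos']); look('pics/p.png')
E
python3 p.py
```

```text
down t29.85 Fax 0.0 F [0.3 0.3 0.2] Max 0.046 w 0.0006 gf 0.0 lift -0.0474
0.024 4.5
0.022 9.8
 t31.60 Fax -0.3 F [-0.5  0.4 -0.6] Max 0.027 w 0.0007 gf 0.0 lift 0.0986
[ 0.4846371  -0.21873152  0.28157289]
box [ 0.4851 -0.2139] [0.0801 0.1195] 5.9 ball [ 0.4888 -0.2506  0.113 ] 306 angle 0.601 r 0.0655
```

Lever stands firm against the green stop (about 10 N did not move it), the cap is home, and the bystanders have not moved.

```bash
python3 -c "
from h import *
print(job.close_job())"
```

```text
the job is handed in; nothing more can be done
None
```

The job is done and handed in at about 32 s on the robot clock: the cap dropped into the thread start and was run fully home, the lever stood at centre off for over 3 s and is now fully on the green side, and the bottles and jar have not moved.

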